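# Chock a lying bottle on a see-saw rocker

### The arm

A 6-joint arm with a two-finger parallel gripper is mounted at the origin on the work surface. World frame = base frame: x ahead of the robot, y to its left, z up, the work surface at z = 0. Lengths are in mm, angles in rad, forces in N, time in s.
With the tool pointing down it reaches from about 275 to 750 mm from the base axis. Payload 10.2 kg.
Tool frame: the origin (TCP) lies on the centre line of the jaws, within the pads' length; the fingertips stand 17 mm ahead of it and the grasp point (between the pads) lies 2 mm behind it (ctrl.tip_extent is the distance from the TCP to the fingertips, in mm); z points along the fingers, y is the line along which they close (so a half turn about z gives the same grasp; the last joint's range is limited). The gripper opens to 85 mm and grips with 20 to 120 N. Pads are 22 mm wide; open, the fingers measure 114 mm over their backs; the gripper's body (76 mm by 85 mm) begins 54 mm behind the grasp point. The pads swing forward as they close: fully open they stand 13 mm farther back than shut.
Start: joints at [-1.432, 0.313, 1.498, -0, 1.331, -0.223], TCP at [185.816, -491.023, 248.294] pointing down, gripper open.
Joint ranges: [-2.94, 2.94], [-0.97, 2.17], [0.19, 2.56], [-1.23, 4.37], [0.02, 3.11], [-2.88, 2.88]. Speed limits (rad/s): [2.39, 2.39, 3.01, 3.14, 3.14, 3.14].

### API

Orientations are given as a unit quaternion [w, x, y, z].
In Python, from rig import sensors, capture, ctrl, cut_out, place_of gives the robot as it stands.
- The arm moves only by the shell command python3 -m jog 'ROWS' [FORCE]. ROWS is JSON, a list of rows, each a list of 3 entries, a list of its own where there are three numbers: the shift along the world's x, y, z in mm, then the turn, a rotation vector about the world's x, y, z in degrees, then the closure, from 0 (fully open) to 1 (shut). A call has exactly 8 rows; each row is the pose to reach, as a shift and turn from the pose commanded when the call began; what a row does not reach only later rows make up. A row lasts 1/12 s, in which the tool goes at most 41.7 mm and 7.16 degrees, less where a joint would pass 70% of its speed; a pose out of reach is approached as far as the arm can. A call with a gripper value outside its range is refused whole. The fingers move at their own pace and stop on an object; FORCE is the grip in N (left out, the last holds). Time passes only in rows, so rows that repeat a pose let the fingers close, or fill a call up. It gives the time, the measured TCP pose, the force and the opening at its end, in the units of the state.
- sensors.sense(): the state, without advancing time (a new reading comes with each control period).
- capture(name): name is "scene" or "side" or "wrist"; returns a dict with "color" (400x640x3 uint8, blue, green, red), "z_map" (400x640 float32, mm along the optical axis (not along the pixel's ray), 0 where there is no reading), "camera_matrix" (3x3 intrinsics, pixels), "R" (3x3) and "t" (3): a world point X has camera coordinates R X + t. Camera axes: x right, y down, z forward; pixel columns grow to the right and rows downward; lengths in mm; the calibration is good to about 2 mm. A picture is of the moment at which its call begins.
- ctrl.finish_job(): hands the job in, once; it reports no verdict.
Trained networks look in a picture, given as the dict that the camera call returned (one of the last four; its "shot" number tells which), for a name from the list of things; names that differ only in an ending like _2 or _b are one class to them, and where a whole thing is asked for, a point or a joint stands for the part that bears it (a point fixed in the world has none). Each returns a list of dicts, best first, with "p" (0 to 1); they miss things now and then, are a little off and sometimes report something else, mostly with a low value. They report only what shows in the picture. A call takes as long as a camera call. They do not tell look-alikes from the thing itself.
- cut_out(picture, query): "region" (400x640 bool, what is visible of it) and "box" ([left, top, right, bottom] in pixels, round what is visible of it).
- place_of(picture, query): "centre" ([row, column] in pixels: a listed point, or the origin of a listed thing).
The state is a dict: "time_s": time; "joints": joint angles; "dq": joint speeds; "tau": joint torques, N m; "eef_pos": TCP position; "ee_rot": TCP orientation; "force": force on the tool from outside, world axes, zero at the start; "wrist_torque": the same for the moment, N m; "grip_width": opening from 0.0 (shut) to 1.0 (fully open).
Only numpy, scipy, OpenCV 4.12 (cv2) and the standard library are available. Lean on these libraries where they do the work, as an engineer would, in place of code of your own. Each camera call takes 0.05 s, during which the arm holds its last target. There are 200 camera calls.

### The job

The amber glass bottle lies loose on the level platform of the see-saw rocker and would roll when that tips. Take the orange wedge chock, set it flat on the mat with its thin edge towards the bottle, and push it in against the bottle, on the side that will be the low one, until the bottle is up against the end fence and firmly chocked with no play: a firm, steady push but not a shove, for it is glass. Then let go, tip the platform all the way down on the chocked side by pressing on its yellow strip, and leave it so with the bottle still held tight; do not disturb the other things on the bench.

Things in the scene. Friction and masses are not known exactly. Their poses are not given: they have to be found in the camera images.
- bottle: Amber glass bottle, blue cap, on its side: a cylinder 70 mm across and 100 mm long, 143 mm with cap. Origin on its axis at mid-cylinder, 35 mm above the mat; x axis = bottle axis, cap to -x; y, z turn as it rolls. 0.3-0.63 kg. Starts 5-35 mm off the fence, rolls easily. To chock it, push the wedge with about 10 N, bottle on the fence; the glass stands 13 N from the wedge, 10 N from the gripper.
- chock: Loose orange wedge, 140 g, flat on the bench, rubber sole (friction 0.9 on the mat), smooth face: 70 mm long (y), 40 mm wide (x), 40 mm high. Origin: centre of the underside, z up. Thin edge (2 mm) at y = -35 mm; a 45 degree face rises from it to the flat top, the last 32 mm before the upright heel at y = +35 mm. Grip across the width there. Push it low on the heel: pressed down, its sole grips and takes the push.
- mat_middle (a point): Middle of the rocker's platform, on the ribbed rubber mat (120 mm over the bench when level). z square to the mat; y along it towards the yellow-strip end; x along the fence. The mat spans 100 mm to either side (x), 140 mm to either end (y). An upright rubber-faced fence, 50 mm high, 180 mm long, crosses it at the -y end, clamped by thumb nuts: its inner face lies somewhere at y = -100 to -85 mm.
- press_strip (a point): Middle of the 20 mm wide yellow strip along the platform's +y edge, at mat height, 128 mm from mat_middle; same axes. Press down here to tip the platform.
- platform (a joint): Tilt of the platform, rad: 0 level (start), +0.17 yellow-strip end down on its stop, -0.17 fence end down. The axis runs along x, 15 mm below mat_middle. The rocker is off: its stiff drive yields to 8-10 N at the strip, stays where it is left, and takes a firmer press once on its stop.
- dishes: Bystander, leave alone: stack of three petri dishes, 94 mm across, 42 mm high; origin centre of the underside.
- tape: Bystander, leave alone: green roll of label tape lying flat, 74 mm across, 19 mm high; origin centre of the underside.
- tip_box: Bystander, leave alone: blue pipette-tip box, 82 x 118 mm, 54 mm high; origin centre of the underside.
- beaker: Bystander, leave alone: glass beaker, 72 mm across, 85 mm high; origin centre of the underside.
- timer: Bystander, leave alone: white bench timer, 60 x 72 mm, 16 mm high; origin centre of the underside.
- marker: Bystander, leave alone: marker pen, 135 mm long, 16 mm thick, lying on the bench; origin under its middle.
Mind the look-alikes: they are no part of the job. Leave any turquoise look-alike of the bottle alone.

How it is judged:
By the outcome, as a careful person would: the job done as asked, in the order asked, and still so for the second after the job is handed in, with the robot touching nothing.
It also fails if it takes over 72 s, if anything falls off the work surface, if the arm or the gripper's body presses on something with over 40 N, if the wrist force passes 120 N, or if a joint passes its speed limit or range.

## Working session

There is one attempt and no reset: what is moved stays moved. The work goes in short steps, Python scripts to look and compute and a shell command to move; the robot and the scene stay as the last step left them, time stands still between calls to the robot, and variables do not carry over. Pictures are saved under pics/ and viewed, on a budget of 10 in all, crops included, one or two more only if the job needs it, and the job is handed in when it is done.

```bash
ls; mkdir -p pics
cat > h.py <<'E'
import numpy as np, cv2
from rig import sensors, capture, ctrl, cut_out, place_of
def world(p,r,c,z=None):
    K=p["camera_matrix"];R=p["R"];t=p["t"]
    d=p["z_map"][int(r),int(c)] if z is None else z
    return R.T@(np.linalg.inv(K)@np.array([c,r,1.])*d-t)
def onplane(p,r,c,h):
    K=p["camera_matrix"];R=p["R"];t=p["t"]
    o=-R.T@t; v=R.T@np.linalg.inv(K)@np.array([c,r,1.])
    return o+v*(h-o[2])/v[2]
def cloud(p,m):
    r,c=np.nonzero(m&(p["z_map"]>0)); d=p["z_map"][r,c]
    return (np.linalg.inv(p["camera_matrix"])@np.stack([c*d,r*d,d])-p["t"][:,None]).T@p["R"]
E
python3 - <<'E'
from h import *
np.set_printoptions(precision=1,suppress=True)
for n in["scene","side"]:
    p=capture(n); cv2.imwrite(f"pics/{n}0.png",p["color"])
    for q in["bottle","chock","mat_middle","press_strip","dishes","tape","tip_box","beaker","timer","marker"]:
        for o in place_of(p,q)[:2]: print(n,q,o["p"],o["centre"], world(p,*o["centre"]))
        if q in("bottle","chock"):
            for o in cut_out(p,q)[:2]:
                P=cloud(p,o["region"]); print("  cut",o["p"],o["box"],P.min(0),P.max(0),np.median(P,0))
print(sensors.sense())
E
```

```text
pics
scene bottle 0.89 [300.6, 178.9] [ 706.9 -395.3   69. ]
scene bottle 0.87 [156.7, 200.9] [ 253.7 -384.2   64.3]
  cut 0.93 [164.6, 266.4, 192.7, 324.9] [ 574.1 -457.3   -2. ] [ 747.7 -366.9   75.1] [ 692.8 -403.7   61.1]
  cut 0.84 [249.1, 205.7, 275.7, 271.2] [ 425.6 -211.8    4.4] [ 664.2 -136.9  195.8] [ 615.7 -173.3  180.8]
scene chock 0.72 [209.4, 458.7] [482.5 374.   32.5]
  cut 0.72 [278.7, 171.8, 287.3, 208.0] [ 301.4 -149.7   -2.4] [ 434.1 -125.4   19.8] [ 368.5 -136.5   14.9]
  cut 0.61 [442.3, 199.3, 473.0, 215.7] [440.6 345.6  -1.8] [488.9 415.7  44.7] [471.  380.3  27.1]
scene mat_middle 0.6 [247.7, 281.4] [ 606.2 -135.   119.3]
scene press_strip 0.56 [237.4, 326.8] [585.6 -18.7 118.4]
scene dishes 0.97 [219.4, 404.2] [507.1 208.5  39.8]
scene tape 0.66 [255.7, 408.1] [601.2 209.3  -1.1]
scene tip_box 0.67 [279.5, 484.8] [704.4 377.6  55.9]
scene beaker 0.75 [276.7, 486.3] [695.9 385.5  51.6]
scene beaker 0.64 [241.3, 173.0] [ 545.8 -428.2   76.5]
scene timer 0.8 [208.7, 204.6] [ 413.4 -371.6   15.9]
scene timer 0.53 [243.8, 275.8] [ 620.6 -143.2  174.1]
scene marke
[... 672 characters left out ...]
[461.7 243.7  37.5]
side tape 0.85 [259.2, 254.5] [601.4 212.3  -2.4]
side tip_box 0.85 [292.0, 193.1] [652.  418.5  42.6]
side beaker 0.69 [221.1, 371.9] [291.4  45.9 248.6]
side beaker 0.63 [149.0, 387.1] [ 497.5 -429.5   19.8]
side timer 0.26 [321.4, 251.8] [454.8 391.2  37.9]
side marker 0.64 [220.7, 375.2] [278.7  52.6 267.2]
{'time_s': 1.3, 'joints': array([-1.4,  0.3,  1.5,  0. ,  1.3, -0.2]), 'dq': array([-0.,  0.,  0., -0.,  0.,  0.]), 'tau': array([  0. , -41.2, -26. ,  -0. ,   0. ,   0. ]), 'eef_pos': array([ 185.8, -491. ,  248.3]), 'ee_rot': array([-0. ,  1. ,  0.2,  0. ]), 'force': array([-1. , -0.6, -0.2]), 'wrist_torque': array([0., 0., 0.]), 'grip_width': 0.9996960450890894}
```

Run:
```python
import cv2,numpy as np
a=cv2.imread("pics/scene0.png")[130:340,140:520];b=cv2.imread("pics/side0.png")[90:350,200:480]
a=cv2.resize(a,(800,442));cv2.imwrite("pics/a.png",a);cv2.imwrite("pics/b.png",cv2.resize(b,(640,594)))
```

```text
(no output)
```

View pics/a.png

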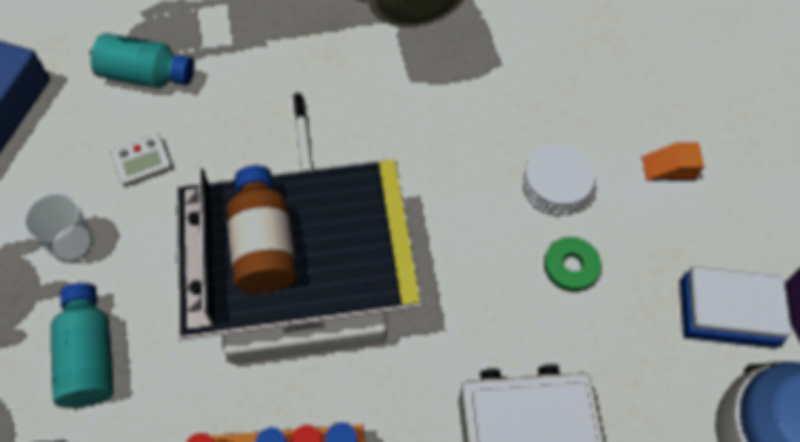

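View pics/b.png

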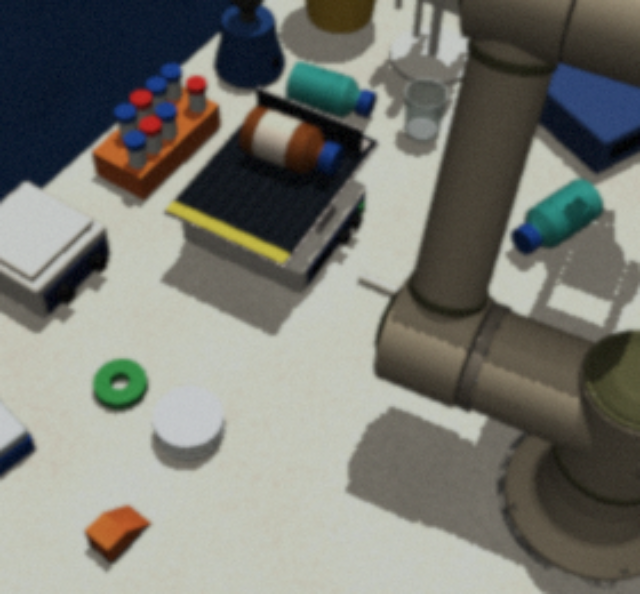

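The bottle (a.png ~(260,240)) lies between the fence (~205) and the yellow strip (~400), cap towards the robot. The chock is at ~(672,162), with its high end on the right (+y). The rocker's yellow edge faces world +y.

```bash
cat >> h.py <<'E'
def hsv(p): return cv2.cvtColor(p["color"],cv2.COLOR_BGR2HSV)
def rect(P):
    (c,s,a)=cv2.minAreaRect(P[:,:2].astype(np.float32)); return np.round(c,1),np.round(s,1),round(a,1),P[:,2].mean().round(1)
def inbox(P,lo,hi): return P[((P>lo)&(P<hi)).all(1)]
def masked(p,name):
    H=hsv(p)
    if name=="orange": return cv2.inRange(H,(5,150,80),(16,255,255))>0
    if name=="yellow": return cv2.inRange(H,(22,120,80),(34,255,255))>0
    return np.ones(H.shape[:2],bool)
E
python3 - <<'E'
from h import *
np.set_printoptions(precision=1,suppress=True)
for n in["scene","side"]:
    p=capture(n)
    C=inbox(cloud(p,masked(p,"orange")),[420,320,5],[540,450,60]); print(n,"chock",len(C),rect(C),"top",rect(C[C[:,2]>36]), "low",C[C[:,2]<25].mean(0))
    Y=inbox(cloud(p,masked(p,"yellow")),[400,-120,100],[800,80,140]); print("strip",len(Y),rect(Y),np.median(Y,0))
    A=cloud(p,masked(p,""))
    F=inbox(A,[450,-330,155],[750,-190,180]); print("fence",len(F),rect(F))
    M=inbox(A,[450,-400,100],[750,50,130]); print("mat",rect(M),np.median(M,0))
    B=inbox(A,[450,-225,165],[750,-100,200]); print("bottle",rect(B),B.max(0),B.min(0))
E
```

```text
scene chock 327 (array([465.8, 381.8]), array([67.3, 39.4]), 85.8, np.float64(28.9)) top (array([467.4, 396.3]), array([38. , 38.2]), 85.3, np.float64(39.7)) low [468.7 363.8  14.9]
strip 561 (array([589.3, -14.3]), array([191.9,  21.9]), 4.1, np.float64(120.5)) [597.3 -14.3 120.6]
fence 459 (array([ 603.9, -221.4]), array([179.2,  61.5]), 0.6, np.float64(168.9))
mat (array([ 596.2, -141.7]), array([203. , 280.4]), 4.2, np.float64(120.3)) [ 614.6 -109.5  120.3]
bottle (array([ 590.3, -178.1]), array([144.6,  68.3]), 7.5, np.float64(181.9)) [ 663.2 -138.7  193.2] [ 517.3 -211.5  165.1]
side chock 276 (array([463.8, 386.3]), array([67.9, 40.4]), 85.5, np.float64(32.5)) top (array([464.9, 401.9]), array([35.8, 40.2]), 81.5, np.float64(39.6)) low [461.3 364.   15.5]
strip 333 (array([589. , -14.9]), array([191.9,  28.1]), 4.8, np.float64(119.4)) [585.7 -14.2 119.5]
fence 231 (array([ 606. , -219.7]), array([181.5,  58.1]), 0.3, np.float64(165.0))
mat (array([ 598.4, -139.5]), array([204.2, 286.1]), 4.4, np.float64(119.0)) [577.9 -85.6 119.1]
bottle (array([ 589.9, -167. ]), array([ 89.2, 145.3]), 78.9, np.float64(180.1)) [ 662.9 -133.6  193.4] [ 516.9 -224.5  165. ]
```

Run:
```python
from h import *
from scipy.spatial.transform import Rotation as Ro
s=sensors.sense();q=s["ee_rot"];R=Ro.from_quat(np.roll(q,-1)).as_matrix();print(R.round(3),s["joints"],ctrl.tip_extent)
p=capture("wrist");c=p["R"]@(s["eef_pos"])+p["t"];print("tcp in cam",c, "cam axes in tool",(p["R"]@R).round(2))
```

```text
[[ 0.935  0.354 -0.   ]
 [ 0.354 -0.935  0.   ]
 [-0.    -0.    -1.   ]] [-1.43238272e+00  3.12897176e-01  1.49770392e+00 -4.03893851e-05
  1.33103091e+00 -2.23416546e-01] 17.0
tcp in cam [  1.74059844  33.14799374 140.60475502] cam axes in tool [[-0.    1.   -0.  ]
 [-0.96 -0.   -0.27]
 [-0.27  0.    0.96]]
```

```bash
python3 -m jog '[[[12,38,0],[0,0,4],0],[[24,77,0],[0,0,8],0],[[36,115,0],[0,0,12],0],[[48,153,0],[0,0,16],0],[[60,191,0],[0,0,20],0],[[72,230,0],[0,0,24],0],[[84,268,0],[0,0,28],0],[[96,306,0],[0,0,32],0]]'
python3 -m jog '[[[12,38,0],[0,0,4],0],[[24,77,0],[0,0,8],0],[[36,115,0],[0,0,12],0],[[48,153,0],[0,0,16],0],[[60,191,0],[0,0,20],0],[[72,230,0],[0,0,24],0],[[84,268,0],[0,0,28],0],[[96,306,0],[0,0,33],0]]'
python3 -m jog '[[[12,38,-6],[0,0,0],0],[[24,77,-12],[0,0,0],0],[[36,115,-18],[0,0,0],0],[[48,153,-24],[0,0,0],0],[[60,191,-30],[0,0,0],0],[[72,230,-40],[0,0,0],0],[[84,268,-48],[0,0,0],0],[[88,282,-48],[0,0,0],0]]'
python3 - <<'E'
from h import *
np.set_printoptions(precision=1,suppress=True)
s=sensors.sense();print(s["eef_pos"],s["ee_rot"],s["time_s"])
p=capture("wrist");cv2.imwrite("pics/w1.png",p["color"])
C=inbox(cloud(p,masked(p,"orange")),[420,320,5],[540,450,60]); print("chock",len(C),rect(C),"top",rect(C[C[:,2]>36]), C.min(0),C.max(0))
E
```

```text
time_s: 2.12
eef_pos: [281.8, -183.2, 248.4]
ee_rot: [0.0, 0.895, 0.445, 0.0]
force: [1.0, -1.2, 1.2]
grip_width: 0.998
time_s: 2.78
eef_pos: [377.9, 123.3, 248.5]
ee_rot: [0.0, 0.732, 0.682, 0.0]
force: [1.0, -1.5, 1.1]
grip_width: 1.001
time_s: 3.45
eef_pos: [465.5, 406.6, 197.6]
ee_rot: [-0.001, 0.732, 0.681, -0.001]
force: [0.1, -0.3, -0.0]
grip_width: 0.999
[465.5 406.6 197.6] [-0.   0.7  0.7 -0. ] 3.45
chock 1913 (array([465.9, 386.5]), array([68.2, 39.5]), 85.1, np.float64(33.4)) top (array([467.3, 401.8]), array([37.5, 39.4]), 84.9, np.float64(40.2)) [444.  351.4   5. ] [487.8 421.7  42.8]
```

View pics/w1.png

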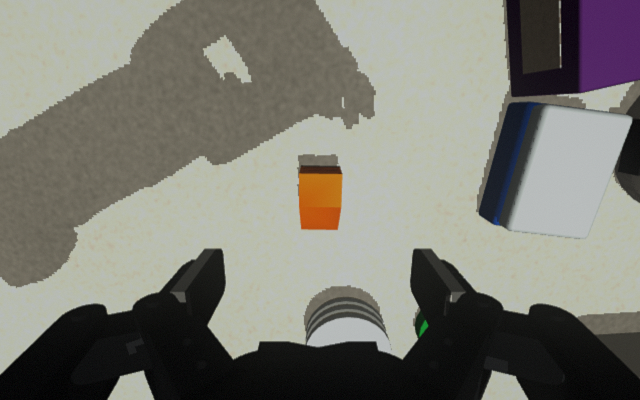

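```bash
python3 -m jog '[[[2,-1,-40],[0,0,-0.6],0],[[2,-1,-80],[0,0,-0.6],0],[[2,-1,-115],[0,0,-0.6],0],[[2,-1,-140],[0,0,-0.6],0],[[2,-1,-160],[0,0,-0.6],0],[[2,-1,-174],[0,0,-0.6],0],[[2,-1,-174],[0,0,-0.6],0],[[2,-1,-174],[0,0,-0.6],0.3]]' 40
python3 -m jog '[[[0,0,0],[0,0,0],0.7],[[0,0,0],[0,0,0],1],[[0,0,0],[0,0,0],1],[[0,0,0],[0,0,0],1],[[0,0,0],[0,0,0],1],[[0,0,0],[0,0,0],1],[[0,0,0],[0,0,0],1],[[0,0,0],[0,0,0],1]]' 40
```

```text
time_s: 4.17
eef_pos: [467.8, 401.8, 26.3]
ee_rot: [-0.0, 0.737, 0.676, -0.0]
force: [0.7, 0.3, 0.3]
grip_width: 0.889
time_s: 4.83
eef_pos: [468.3, 402.4, 27.7]
ee_rot: [0.0, 0.736, 0.676, 0.001]
force: [-2.4, -0.5, 6.0]
grip_width: 0.457
```

```bash
python3 -m jog '[[[0,0,20],[0,0,0],1],[[0,0,50],[0,0,0],1],[[0,0,80],[0,0,0],1],[[0,-10,118],[0,0,0],1],[[4,-30,150],[0,0,1],1],[[12,-56,176],[0,0,3],1],[[22,-86,196],[0,0,5],1],[[33,-118,215],[0,0,7],1]]'
python3 -m jog '[[[12,-37,4],[0,0,2],1],[[24,-74,8],[0,0,2],1],[[36,-111,8],[0,0,2],1],[[48,-148,8],[0,0,2],1],[[60,-185,8],[0,0,2],1],[[74,-225,8],[0,0,2],1],[[88,-264,8],[0,0,2],1],[[104,-302,8],[0,0,2],1]]'
python3 -m jog '[[[0,-10,0],[0,0,0],1],[[0,-14,0],[0,0,0],1],[[0,-14,0],[0,0,0],1],[[0,-14,0],[0,0,0],1],[[0,-14,0],[0,0,0],1],[[0,-14,0],[0,0,0],1],[[0,-14,0],[0,0,0],1],[[0,-14,0],[0,0,0],1]]'
cat > m.py <<'E'
from h import *
import sys
from scipy.optimize import least_squares
np.set_printoptions(precision=1,suppress=True)
s=sensors.sense();print(s["eef_pos"],s["ee_rot"],s["time_s"],s["force"])
for n in sys.argv[2:]:
    p=capture(n);cv2.imwrite(f"pics/{n}{sys.argv[1]}.png",p["color"])
    Y=inbox(cloud(p,masked(p,"yellow")),[400,-120,90],[800,80,140])
    if len(Y)>50: print(n,"strip",len(Y),rect(Y))
    a=np.radians(4.2);X=np.array([np.cos(a),np.sin(a),0]);V=np.array([-np.sin(a),np.cos(a),0]);O=np.array([598.5,-142,120])
    A=cloud(p,masked(p,""));L=np.stack([(A-O)@X,(A-O)@V,A[:,2]-120],1)
    M=inbox(L,[-80,45,-8],[80,110,8]);print(" mat z",np.median(M[:,2]))
    F=inbox(L,[-85,-140,45],[85,-80,53]);print(" fence top y pct",np.percentile(F[:,1],[2,50,98]) if len(F) else 0)
    lo=inbox(L,[-30,-78,45],[45,10,80])
    if len(lo)>30:
        f=lambda q:np.hypot(lo[:,1]-q[0]-q[1]*lo[:,0],lo[:,2]-q[2])-35
        r=least_squares(f,[-30,0,35],loss="soft_l1");print(" bottle axis y0,slope,z",r.x[0],np.round(r.x[1],3),r.x[2],len(lo))
    T=inbox(L,[-110,-100,40],[110,40,80]);print(" bottle x range",np.percentile(T[T[:,2]>60][:,0],[.5,99.5]), "cap..",T[:,0].min() if len(T) else 0)
    C=cloud(p,masked(p,"orange"));C=np.stack([(C-O)@X,(C-O)@V,C[:,2]-120],1);C=inbox(C,[-60,-30,2],[90,140,160])
    if len(C)>50: print(" chock",len(C),rect(C),"top",rect(C[C[:,2]>C[:,2].max()-6]),C.min(0),C.max(0))
E
python3 m.py 2 wrist scene
```

```text
time_s: 5.5
eef_pos: [500.7, 283.1, 243.2]
ee_rot: [0.0, 0.693, 0.721, 0.001]
force: [1.9, 0.7, -1.9]
grip_width: 0.459
time_s: 6.17
eef_pos: [604.8, -20.0, 249.7]
ee_rot: [0.0, 0.681, 0.732, 0.0]
force: [1.7, 0.4, -1.3]
grip_width: 0.458
time_s: 6.83
eef_pos: [604.7, -31.3, 249.4]
ee_rot: [0.0, 0.681, 0.732, 0.0]
force: [0.7, 0.7, -1.8]
grip_width: 0.462
[604.7 -31.3 249.4] [0.  0.7 0.7 0. ] 6.8333 [ 0.7  0.7 -1.8]
wrist strip 5838 (array([588.5, -11.9]), array([196. ,  20.8]), 4.2, np.float64(120.9))
 mat z 0.5792827443098503
 fence top y pct 0
 bottle axis y0,slope,z -32.396322656776135 0.039 37.224348228211454 181Traceback (most recent call last):
  File "m.py", line 18, in <module>
    T=inbox(L,[-110,-100,40],[110,40,80]);print(" bottle x range",np.percentile(T[T[:,2]>60][:,0],[.5,99.5]), "cap..",T[:,0].min() if len(T) else 0)
                                                                  ~~~~~~~~~~~~~^^^^^^^^^^^^^^^^^^^^^^^^^^^^^
    return _quantile_unchecked(
        a, q, axis, out, overwrite_input, method, keepdims, weights)
    return _ureduce(a,
                    func=_quantile_ureduce_func,
    ...<5 lines>...
                    overwrite_input=overwrite_input,
                    method=method)
    r = func(a, **kwargs)
    result = _quantile(arr,
                       quantiles=q,
    ...<2 lines>...
                       out=out,
                       weights=wgt)
    slices_having_nans = np.isnan(arr[-1, ...])
                                  ~~~^^^^^^^^^
IndexError: index -1 is out of bounds for axis 0 with size 0
```

View pics/wrist2.png

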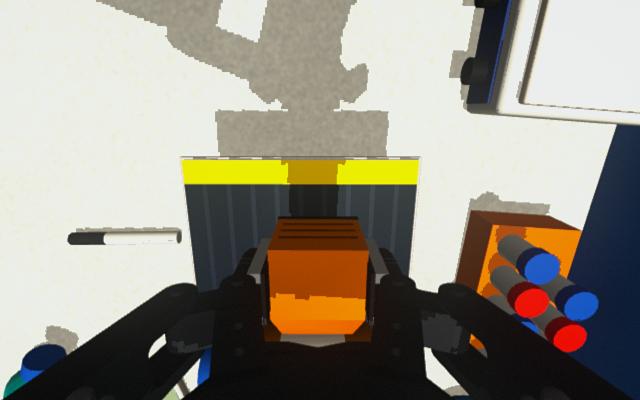

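The chock is held squarely (~(315,275)) and parallel to the strip (rows 158-185). The bottle is hidden behind the gripper, so I'll measure it from the fixed cameras.

```bash
sed -i 's/T\[T\[:,2\]>60\]\[:,0\],\[.5,99.5\])/T[:,0],[.5,99.5]) if len(T) else 0/' m.py; python3 m.py 3 scene side
```

```text
[604.8 -31.5 249.4] [0.  0.7 0.7 0. ] 6.8833 [ 0.4 -0.  -1.7]
scene strip 344 (array([626.6, -11.9]), array([114.7,  21.1]), 4.1, np.float64(120.7))
 mat z 0.18870982733272967
 fence top y pct [-101.3  -98.2  -95. ]
 bottle axis y0,slope,z -34.87838824895971 0.038 35.241475318504705 784
 bottle x range [-82.9  82.8] cap.. -90.19192564886194
 chock 468 (array([ 9.4, 34.1]), array([ 99.8, 127.9]), 0.1, np.float64(106.2)) top (array([40.7, 95.9]), array([1.6, 0. ]), 170.9, np.float64(159.1)) [-40.4 -29.9  56.9] [ 59.4  98.1 159.9]
side strip 292 (array([588.3, -13.2]), array([192. ,  28.1]), 3.7, np.float64(119.7))
 mat z -0.891682440434721
 fence top y pct [-98.4 -92.9 -86.8]
 bottle axis y0,slope,z -33.02268577769475 0.036 34.27769778147249 279
 bottle x range [-45.1  87. ] cap.. -46.217274382466016
 chock 125 (array([ 3.1, 48.9]), array([ 95.9, 154.3]), 1.3, np.float64(113.0)) top (array([ 14.3, 110.5]), array([37.7, 31.4]), 1.7, np.float64(142.3)) [-43.2 -29.   55.4] [ 52.8 126.5 145.8]
```

Run:
```python
import cv2
b=cv2.imread("pics/scene3.png")[170:300,200:380];cv2.imwrite("pics/c.png",cv2.resize(b,(720,520),interpolation=cv2.INTER_CUBIC))
```

```text
(no output)
```

View pics/c.png

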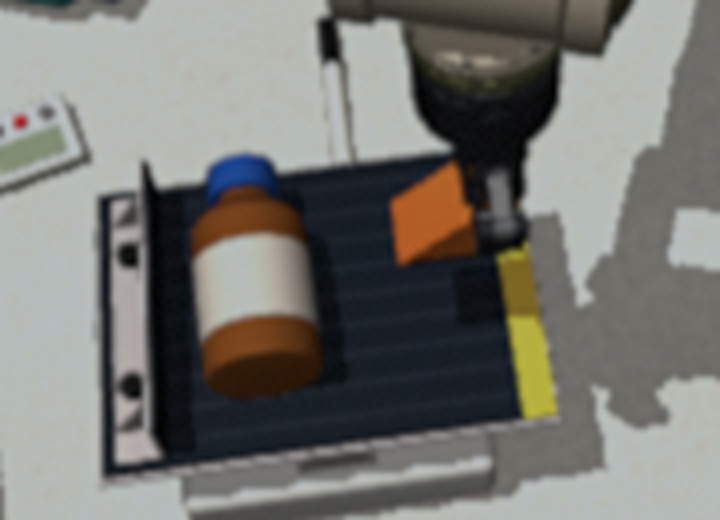

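Bottle axis is at platform y≈-34 (crop (255,290)) and the fence inner face is at ≈-95 (crop ~(150,300)). The chock points its thin edge at the bottle. Now I'll lower it onto the mat.

```bash
python3 -m jog '[[[1,-20,0],[0,0,0],1],[[2,-40,0],[0,0,0],1],[[2,-57,-10],[0,0,0],1],[[2,-57,-40],[0,0,0],1],[[2,-57,-65],[0,0,0],1],[[2,-57,-82],[0,0,0],1],[[2,-57,-93],[0,0,0],1],[[2,-57,-96],[0,0,0],1]]'
python3 -m jog '[[[0,0,-0.5],[0,0,0],1],[[0,0,-1],[0,0,0],1],[[0,0,-1.5],[0,0,0],1],[[0,0,-2],[0,0,0],1],[[0,0,-2.5],[0,0,0],1],[[0,0,-3],[0,0,0],1],[[0,0,-3],[0,0,0],1],[[0,0,-3],[0,0,0],1]]'
```

```text
time_s: 7.65
eef_pos: [606.2, -88.8, 151.5]
ee_rot: [-0.001, 0.681, 0.732, -0.001]
force: [-0.5, 0.4, -1.4]
grip_width: 0.46
time_s: 8.32
eef_pos: [606.8, -89.0, 150.4]
ee_rot: [0.0, 0.681, 0.732, 0.0]
force: [-0.1, -0.1, -1.1]
grip_width: 0.465
```

```bash
python3 -m jog '[[[0,0,-0.5],[0,0,0],1],[[0,0,-1],[0,0,0],1],[[0,0,-1.5],[0,0,0],1],[[0,0,-2],[0,0,0],1],[[0,0,-2],[0,0,0],1],[[0,0,-2],[0,0,0],1],[[0,0,-2],[0,0,0],1],[[0,0,-2],[0,0,0],1]]'
```

```text
time_s: 8.98
eef_pos: [606.8, -89.0, 148.3]
ee_rot: [0.0, 0.681, 0.732, 0.0]
force: [-0.9, -0.3, -1.3]
grip_width: 0.462
```

```bash
python3 -m jog '[[[0,0,-0.3],[0,0,0],1],[[0,0,-0.6],[0,0,0],1],[[0,0,-0.9],[0,0,0],1],[[0,0,-1.2],[0,0,0],1],[[0,0,-1.2],[0,0,0],1],[[0,0,-1.2],[0,0,0],1],[[0,0,-1.2],[0,0,0],1],[[0,0,-1.2],[0,0,0],1]]'
```

```text
time_s: 9.65
eef_pos: [606.8, -89.0, 147.7]
ee_rot: [0.0, 0.681, 0.732, 0.0]
force: [-3.4, 1.1, 5.4]
grip_width: 0.459
```

```bash
python3 -m jog '[[[0,0,0.6],[0,0,0],1],[[0,0,0.6],[0,0,0],0.8],[[0,0,0.6],[0,0,0],0.5],[[0,0,0.6],[0,0,0],0.3],[[0,0,0.6],[0,0,0],0.2],[[0,0,0.6],[0,0,0],0.2],[[0,0,0.6],[0,0,0],0.2],[[0,0,0.6],[0,0,0],0.2]]'
python3 -m jog '[[[0,0,10],[0,0,0],0.2],[[0,0,30],[0,0,0],0.2],[[0,0,48],[0,0,0],0.2],[[-1,15,50],[-4,-0.3,0],0.5],[[-2,30,50],[-8,-0.6,0],1],[[-3,42,50],[-8,-0.6,0],1],[[-3,42,50],[-8,-0.6,0],1],[[-3,42,50],[-8,-0.6,0],1]]'
python3 m.py 4 wrist scene side
```

```text
time_s: 10.32
eef_pos: [606.8, -89.0, 147.6]
ee_rot: [-0.0, 0.681, 0.732, -0.0]
force: [0.5, -0.0, 0.4]
grip_width: 0.801
time_s: 10.98
eef_pos: [603.8, -46.7, 198.0]
ee_rot: [0.051, 0.679, 0.731, -0.047]
force: [-1.1, -0.0, 0.3]
grip_width: 0.085
[603.8 -46.7 198. ] [ 0.1  0.7  0.7 -0. ] 10.9833 [-1.1 -0.   0.3]
wrist strip 9950 (array([588.3, -11.7]), array([197.2,  21.7]), 4.1, np.float64(120.9))
 mat z 0.5932835525585602
 fence top y pct 0
 bottle x range [ 7.4 17.9] cap.. 7.340207864204306
 chock 737 (array([19.5, 70.4]), array([123.4,  48.2]), 65.3, np.float64(34.7)) top (array([ 64.6, 116.3]), array([5.1, 1.9]), 8.9, np.float64(132.3)) [-7.3  8.6  4.8] [ 67.2 117.3 134.9]
scene strip 360 (array([612.1, -13.3]), array([145.1,  21. ]), 4.4, np.float64(120.6))
 mat z 0.3497978599581799
 fence top y pct [-101.3  -97.4  -81.8]
 bottle axis y0,slope,z -59.088255139143804 0.03 35.35049448950436 658
 bottle x range [-82.9  82.5] cap.. -91.18337625789108
 chock 470 (array([10.6, 32.7]), array([71.5, 41.5]), 89.8, np.float64(29.9)) top (array([10.7, 49.8]), array([35.2, 41.2]), 89.3, np.float64(40.9)) [-10.1  -3.1   2.4] [31.5 68.5 45.3]
side strip 242 (array([588.1, -12.3]), array([190.5,  30.4]), 3.8, np.float64(119.8))
 mat z -0.6249075458175284
 fence top y pct 0
 bottle axis y0,slope,z -28.304613451444624 -0.294 16.640602538584616 71
 bottle x range [-35.4  51.8] cap.. -36.92676375827668
 chock 87 (array([26. , 80.9]), array([111.8, 127.2]), 22.6, np.float64(52.0)) top (array([ 69.5, 110.4]), array([ 3.4, 14.5]), 1.0, np.float64(155.0)) [-50.1   0.7   2.8] [ 72.8 118.1 158.2]
```

View pics/wrist4.png

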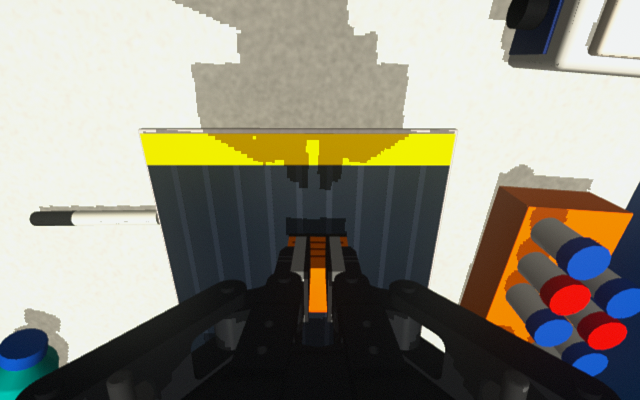

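The chock stands flat and square on the mat (centre at platform (10.6, 33)), and the fingers hang behind its heel (~(317,270)). The bottle has meanwhile rolled back to the fence (y≈-59). Next I'll go down behind the heel and push.

```bash
python3 -m jog '[[[-1,0,-20],[0,0,0],1],[[-1,0,-38],[0,0,0],1],[[-1,0,-50],[0,0,0],1],[[-1,0,-55],[0,0,0],1],[[-1,-2,-55],[0,0,0],1],[[-1,-5,-55],[0,0,0],1],[[-1,-7,-55],[0,0,0],1],[[0,-9,-55],[0,0,0],1]]'
python3 -m jog '[[[0,-2,0],[0,0,0],1],[[0,-4,0],[0,0,0],1],[[0,-6,0],[0,0,0],1],[[0.5,-8,0],[0,0,0],1],[[0.5,-10,0],[0,0,0],1],[[1,-12,0],[0,0,0],1],[[1,-14,0],[0,0,0],1],[[1,-16,0],[0,0,0],1]]'
python3 -m jog '[[[0,-2,0],[0,0,0],1],[[0,-4,0],[0,0,0],1],[[0,-6,0],[0,0,0],1],[[0.5,-8,0],[0,0,0],1],[[0.5,-10,0],[0,0,0],1],[[1,-12,0],[0,0,0],1],[[1,-14,0],[0,0,0],1],[[1,-16,0],[0,0,0],1]]'
python3 m.py 5 scene
```

```text
time_s: 11.8
eef_pos: [604.1, -56.6, 143.6]
ee_rot: [0.052, 0.68, 0.73, -0.047]
force: [-0.0, 0.0, -0.7]
grip_width: -0.003
time_s: 12.47
eef_pos: [605.0, -71.7, 143.0]
ee_rot: [0.051, 0.679, 0.73, -0.047]
force: [0.3, 5.9, 3.8]
grip_width: -0.0
time_s: 13.13
eef_pos: [606.0, -87.7, 143.0]
ee_rot: [0.051, 0.679, 0.73, -0.047]
force: [0.8, 5.1, 3.6]
grip_width: 0.001
[606.  -87.7 143. ] [ 0.1  0.7  0.7 -0. ] 13.1333 [0.8 5.1 3.6]
scene strip 464 (array([599.3, -13.3]), array([169.7,  21.3]), 3.8, np.float64(120.6))
 mat z 0.2461466247181363
 fence top y pct [-101.2  -97.4  -88.1]
 bottle axis y0,slope,z -59.04297898586729 0.029 35.36147984631096 653
 bottle x range [-82.6  82.9] cap.. -90.49898268400315
 chock 434 (array([4.3, 8.4]), array([56.8, 66.2]), 0.2, np.float64(31.7)) top (array([11.2, 22.7]), array([35.2, 42.1]), 89.9, np.float64(40.6)) [-24.1 -24.7   2.2] [32.7 41.5 44.2]
```

```bash
python3 -m jog '[[[0,-1,0.2],[0,0,0],1],[[0,-2,0.4],[0,0,0],1],[[0,-3,0.4],[0,0,0],1],[[0.5,-4,0.4],[0,0,0],1],[[0.5,-5,0.4],[0,0,0],1],[[0.5,-6,0.4],[0,0,0],1],[[0.5,-7,0.4],[0,0,0],1],[[0.5,-8,0.4],[0,0,0],1]]'
python3 -m jog '[[[0,-0.4,0],[0,0,0],1],[[0,-0.8,0],[0,0,0],1],[[0,-1.2,0],[0,0,0],1],[[0,-1.6,0],[0,0,0],1],[[0,-2,0],[0,0,0],1],[[0,-2.4,0],[0,0,0],1],[[0,-2.8,0],[0,0,0],1],[[0,-3,0],[0,0,0],1]]'
```

```text
time_s: 13.85
eef_pos: [606.3, -96.1, 143.0]
ee_rot: [0.051, 0.679, 0.73, -0.048]
force: [-1.0, 2.9, 1.7]
grip_width: 0.002
time_s: 14.52
eef_pos: [606.3, -99.1, 143.1]
ee_rot: [0.051, 0.68, 0.73, -0.048]
force: [0.2, 2.7, 1.4]
grip_width: -0.001
```

```bash
python3 -m jog '[[[0,-0.2,0],[0,0,0],1],[[0,-0.4,0],[0,0,0],1],[[0,-0.6,0],[0,0,0],1],[[0,-0.8,0.1],[0,0,0],1],[[0,-1,0.1],[0,0,0],1],[[0,-1.2,0.1],[0,0,0],1],[[0,-1.4,0.1],[0,0,0],1],[[0,-1.4,0.1],[0,0,0],1]]'
```

```text
time_s: 15.18
eef_pos: [606.2, -100.3, 143.1]
ee_rot: [0.051, 0.68, 0.73, -0.047]
force: [0.1, 2.6, 0.6]
grip_width: -0.001
```

```bash
python3 -m jog '[[[0,-0.1,0],[0,0,0],1],[[0,-0.2,0],[0,0,0],1],[[0,-0.3,0],[0,0,0],1],[[0,-0.4,0],[0,0,0],1],[[0,-0.5,0],[0,0,0],1],[[0,-0.6,0],[0,0,0],1],[[0,-0.7,0],[0,0,0],1],[[0,-0.8,0],[0,0,0],1]]'
python3 m.py 6 scene
```

```text
time_s: 15.85
eef_pos: [606.3, -101.0, 143.1]
ee_rot: [0.051, 0.68, 0.73, -0.047]
force: [-1.2, 5.3, -0.8]
grip_width: -0.006
[ 606.3 -101.   143.1] [ 0.1  0.7  0.7 -0. ] 15.85 [-1.2  5.3 -0.8]
scene strip 440 (array([603.7, -13.8]), array([160.7,  20.9]), 4.3, np.float64(120.5))
 mat z 0.24094989238251685
 fence top y pct [-101.1  -97.3  -84.1]
 bottle axis y0,slope,z -59.49817010014736 0.018 35.1514274617193 650
 bottle x range [-82.8  82.7] cap.. -90.04346525098408
 chock 347 (array([10.4,  2.1]), array([41.8, 52.3]), 1.9, np.float64(35.8)) top (array([10.8,  9. ]), array([40.5, 36.2]), 0.7, np.float64(40.8)) [-10.8 -24.3   3.9] [31.9 27.7 45.3]
```

```bash
python3 -m jog '[[[0,-0.1,0],[0,0,0],1],[[0,-0.2,0],[0,0,0],1],[[0,-0.3,0],[0,0,0],1],[[0,-0.4,0],[0,0,0],1],[[0,-0.4,0],[0,0,0],1],[[0,-0.4,0],[0,0,0],1],[[0,-0.4,0],[0,0,0],1],[[0,-0.4,0],[0,0,0],1]]'
```

```text
time_s: 16.57
eef_pos: [606.3, -101.1, 143.1]
ee_rot: [0.051, 0.679, 0.73, -0.047]
force: [-0.9, 6.5, 1.5]
grip_width: -0.002
```

```bash
python3 -m jog '[[[0,-0.1,0],[0,0,0],1],[[0,-0.2,0],[0,0,0],1],[[0,-0.3,0],[0,0,0],1],[[0,-0.3,0],[0,0,0],1],[[0,-0.3,0],[0,0,0],1],[[0,-0.3,0],[0,0,0],1],[[0,-0.3,0],[0,0,0],1],[[0,-0.3,0],[0,0,0],1]]'
```

```text
time_s: 17.23
eef_pos: [606.3, -101.2, 143.1]
ee_rot: [0.051, 0.679, 0.73, -0.047]
force: [-0.5, 6.3, 0.0]
grip_width: 0.001
```

```bash
python3 -m jog '[[[0,-0.1,0],[0,0,0],1],[[0,-0.2,0],[0,0,0],1],[[0,-0.3,0],[0,0,0],1],[[0,-0.4,0],[0,0,0],1],[[0,-0.4,0],[0,0,0],1],[[0,-0.4,0],[0,0,0],1],[[0,-0.4,0],[0,0,0],1],[[0,-0.4,0],[0,0,0],1]]'
```

```text
time_s: 17.9
eef_pos: [606.4, -101.4, 143.2]
ee_rot: [0.051, 0.679, 0.73, -0.047]
force: [-0.2, 8.2, 0.3]
grip_width: -0.002
```

```bash
python3 -m jog '[[[0,-0.1,0],[0,0,0],1],[[0,-0.2,0],[0,0,0],1],[[0,-0.3,0],[0,0,0],1],[[0,-0.3,0],[0,0,0],1],[[0,-0.3,0],[0,0,0],1],[[0,-0.3,0],[0,0,0],1],[[0,-0.3,0],[0,0,0],1],[[0,-0.3,0],[0,0,0],1]]'; python3 m.py 7 scene
```

```text
time_s: 18.57
eef_pos: [606.4, -101.5, 143.1]
ee_rot: [0.051, 0.679, 0.73, -0.047]
force: [-0.1, 9.3, 1.2]
grip_width: -0.001
[ 606.4 -101.5  143.1] [ 0.1  0.7  0.7 -0. ] 18.5667 [-0.1  9.3  1.2]
scene strip 439 (array([605.8, -13.7]), array([158.9,  20.9]), 4.4, np.float64(120.6))
 mat z 0.18179769999590434
 fence top y pct [-101.1  -97.1  -84. ]
 bottle axis y0,slope,z -59.8757719878051 0.015 35.24525585180988 648
 bottle x range [-82.1  82.7] cap.. -91.19387474944007
 chock 350 (array([10.8,  1.7]), array([52.8, 42. ]), 89.7, np.float64(36.0)) top (array([10.8,  8.2]), array([41. , 36.7]), 2.9, np.float64(40.3)) [-10.2 -24.7  18.8] [31.8 28.1 43.8]
```

```bash
python3 -m jog '[[[0,-0.1,0],[0,0,0],1],[[0,-0.2,0],[0,0,0],1],[[0,-0.2,0],[0,0,0],1],[[0,-0.2,0],[0,0,0],1],[[0,-0.2,0],[0,0,0],1],[[0,-0.2,0],[0,0,0],1],[[0,-0.2,0],[0,0,0],1],[[0,-0.2,0],[0,0,0],1]]'; python3 m.py 7b wrist
```

```text
time_s: 19.28
eef_pos: [606.4, -101.6, 143.1]
ee_rot: [0.051, 0.679, 0.731, -0.047]
force: [0.4, 10.0, 0.4]
grip_width: -0.002
[ 606.4 -101.6  143.1] [ 0.1  0.7  0.7 -0. ] 19.2833 [ 0.4 10.   0.4]
wrist strip 27465 (array([589.1, -11.2]), array([196.1,  20.8]), 4.0, np.float64(120.9))
 mat z 0.5829129109986582
 fence top y pct 0
 bottle x range [-26.5  48.7] cap.. -27.177627109051176
 chock 227 (array([28.3, 50.2]), array([83.6, 37.8]), 38.7, np.float64(36.0)) top (array([71.6, 62.6]), array([0.4, 3.1]), 42.0, np.float64(89.2)) [-7.7 14.4  4.7] [72.7 63.7 90. ]
```

The push reached 10.0 N with the bottle on the fence. Next I'll back off and go above the strip.

```bash
python3 -m jog '[[[0,0.5,0],[0,0,0],1],[[0,1.2,0],[0,0,0],1],[[0,4,0],[0,0,0],1],[[-1,12,0],[0,0,0],1],[[-4,30,10],[0,0,0],1],[[-10,60,20],[0,0,0],1],[[-18,90,20],[0,0,0],1],[[-18,90,10],[0,0,0],1]]'; python3 m.py 8 scene wrist
python3 - <<'E'
import cv2
b=cv2.imread("pics/scene8.png")[170:300,200:380];cv2.imwrite("pics/d.png",cv2.resize(b,(720,520),interpolation=cv2.INTER_CUBIC))
E
```

```text
time_s: 20.0
eef_pos: [588.3, -8.6, 155.5]
ee_rot: [0.053, 0.678, 0.731, -0.046]
force: [0.3, 0.0, 0.2]
grip_width: -0.0
[588.3  -8.6 155.5] [ 0.1  0.7  0.7 -0. ] 20.0 [0.3 0.  0.2]
scene strip 420 (array([588.8, -14.9]), array([190.6,  21.2]), 4.3, np.float64(120.5))
 mat z 0.23347452202516905
 fence top y pct [-101.2  -97.3  -86.3]
 bottle axis y0,slope,z -59.9713386174256 0.015 35.31082836946699 642
 bottle x range [-82.  82.] cap.. -90.0933744107019
 chock 358 (array([10.1,  1.1]), array([43.2, 52.2]), 1.7, np.float64(35.7)) top (array([10.3,  8.7]), array([41.2, 35.5]), 1.5, np.float64(40.4)) [-11.7 -24.9   4.3] [32.2 27.1 43.8]
wrist strip 11168 (array([587.8, -11.1]), array([197.7,  24.2]), 4.3, np.float64(120.9))
 mat z 0.6195808721576554
 fence top y pct 0
 bottle x range 0 cap.. 0
```

View pics/d.png

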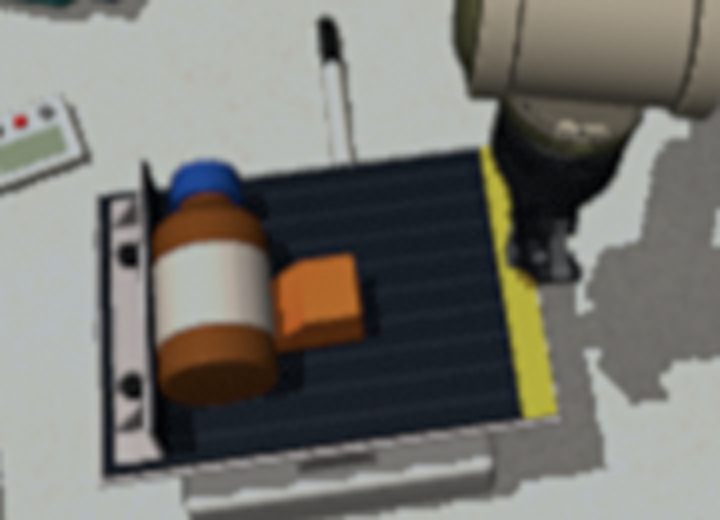

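View pics/wrist8.png

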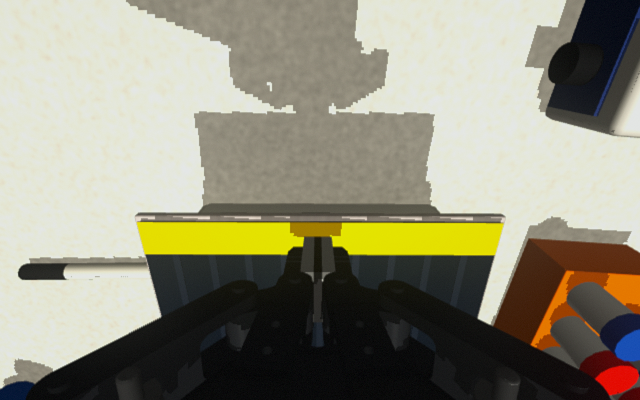

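The bottle ((215,290)) sits flush on the fence with the chock ((320,300)) tight against it. The fingers are over the strip, so I'll press down.

```bash
python3 -m jog '[[[0,0,-4],[0,0,0],1],[[0,0,-8],[0,0,0],1],[[0,0,-10],[0,0,0],1],[[0,0,-11],[0,0,0],1],[[0,0,-12],[0,0,0],1],[[0,0,-13],[0,0,0],1],[[0,0,-14],[0,0,0],1],[[0,0,-15],[0,0,0],1]]'
python3 -m jog '[[[0,0,-1],[0,0,0],1],[[0,0,-2],[0,0,0],1],[[0,0,-3],[0,0,0],1],[[0,0,-4],[0,0,0],1],[[0,0,-5],[0,0,0],1],[[0,0,-6],[0,0,0],1],[[0,0,-7],[0,0,0],1],[[0,0,-8],[0,0,0],1]]'
python3 m.py 9 scene
```

```text
time_s: 20.77
eef_pos: [588.3, -12.8, 138.2]
ee_rot: [0.051, 0.68, 0.73, -0.047]
force: [-0.6, -0.1, -0.4]
grip_width: 0.003
time_s: 21.43
eef_pos: [588.4, -12.4, 131.6]
ee_rot: [0.052, 0.679, 0.73, -0.047]
force: [-4.7, 3.6, 11.7]
grip_width: 0.0
[588.4 -12.4 131.6] [ 0.1  0.7  0.7 -0. ] 21.4333 [-4.7  3.6 11.7]
scene strip 294 (array([606.7, -13. ]), array([157.1,  20.8]), 4.5, np.float64(114.7))
 mat z -3.174228181703427
 fence top y pct [-98.4 -93.1 -84.9]
 bottle axis y0,slope,z -57.71222253293324 0.011 37.96107272979698 687
 bottle x range [-83.1  84.6] cap.. -91.25847231990211
 chock 350 (array([3.6, 3.2]), array([56.1, 51.2]), 1.2, np.float64(35.8)) top (array([11. , 11.2]), array([41.1, 35.3]), 1.6, np.float64(40.1)) [-24.  -22.3   2.4] [32.2 29.3 43.9]
```

```bash
python3 -m jog '[[[0,0,-1],[0,0,0],1],[[0,0,-2],[0,0,0],1],[[0,0,-3],[0,0,0],1],[[0,0,-4],[0,0,0],1],[[0,0,-5],[0,0,0],1],[[0,0,-6],[0,0,0],1],[[0,0,-7],[0,0,0],1],[[0,0,-8],[0,0,0],1]]'
python3 -m jog '[[[0,0,-0.7],[0,0,0],1],[[0,0,-1.4],[0,0,0],1],[[0,0,-2.1],[0,0,0],1],[[0,0,-2.8],[0,0,0],1],[[0,0,-3.4],[0,0,0],1],[[0,0,-4],[0,0,0],1],[[0,0,-4.5],[0,0,0],1],[[0,0,-5],[0,0,0],1]]'
```

```text
time_s: 22.15
eef_pos: [588.4, -12.1, 123.5]
ee_rot: [0.051, 0.679, 0.73, -0.047]
force: [-4.6, 4.2, 11.0]
grip_width: 0.0
time_s: 22.82
eef_pos: [588.4, -12.1, 118.5]
ee_rot: [0.051, 0.679, 0.73, -0.047]
force: [-5.6, 3.7, 11.2]
grip_width: -0.0
```

```bash
python3 -m jog '[[[0,0,-0.4],[0,0,0],1],[[0,0,-0.8],[0,0,0],1],[[0,0,-1.2],[0,0,0],1],[[0,0,-1.6],[0,0,0],1],[[0,0,-2],[0,0,0],1],[[0,0,-2.3],[0,0,0],1],[[0,0,-2.6],[0,0,0],1],[[0,0,-2.6],[0,0,0],1]]'
```

```text
time_s: 23.48
eef_pos: [588.4, -12.2, 115.9]
ee_rot: [0.052, 0.679, 0.73, -0.047]
force: [-4.7, 4.2, 10.4]
grip_width: -0.002
```

```bash
python3 -m jog '[[[0,0,-0.3],[0,0,0],1],[[0,0,-0.6],[0,0,0],1],[[0,0,-0.9],[0,0,0],1],[[0,0,-1.2],[0,0,0],1],[[0,0,-1.5],[0,0,0],1],[[0,0,-1.5],[0,0,0],1],[[0,0,-1.5],[0,0,0],1],[[0,0,-1.5],[0,0,0],1]]'; python3 m.py 10 scene
```

```text
time_s: 24.15
eef_pos: [588.4, -12.2, 115.3]
ee_rot: [0.052, 0.679, 0.73, -0.047]
force: [-8.4, 4.4, 17.9]
grip_width: -0.002
[588.4 -12.2 115.3] [ 0.1  0.7  0.7 -0. ] 24.15 [-8.4  4.4 17.9]
scene strip 285 (array([608.3, -12.4]), array([153. ,  21.5]), 4.4, np.float64(99.1))
 mat z -7.172510044172569
 fence top y pct [-101.8  -95.6  -81.8]
 bottle axis y0,slope,z -50.57545272870817 0.009 44.51742439298837 691
 bottle x range [-81.1  87.5] cap.. -90.9943024448301
 chock 383 (array([13.1,  2.8]), array([65.2, 93.9]), 89.9, np.float64(38.4)) top (array([ 13. , -28.3]), array([93.9,  4.3]), 1.2, np.float64(71.8)) [-33.9 -29.8  15.4] [60.  35.4 75.3]
```

It is on its stop: force jumped to 18 N and the strip is down ~21.5 mm. One slightly firmer press, then lift clear and check.

```bash
python3 -m jog '[[[0,0,-0.3],[0,0,0],1],[[0,0,-0.6],[0,0,0],1],[[0,0,-0.6],[0,0,0],1],[[0,0,-0.6],[0,0,0],1],[[0,0,0],[0,0,0],1],[[0,0,1],[0,0,0],1],[[0,0,2],[0,0,0],1],[[0,0,4],[0,0,0],1]]'
python3 -m jog '[[[0,0,10],[0,0,0],1],[[0,0,30],[0,0,0],1],[[0,8,60],[0,0,0],1],[[0,30,95],[0,0,0],1],[[0,60,130],[0,0,0],1],[[0,90,150],[0,0,0],1],[[0,120,150],[0,0,0],1],[[0,150,150],[0,0,0],1]]'
python3 -m jog '[[[0,20,0],[0,0,0],1],[[0,20,0],[0,0,0],1],[[0,20,0],[0,0,0],1],[[0,20,0],[0,0,0],1],[[0,20,0],[0,0,0],1],[[0,20,0],[0,0,0],1],[[0,20,0],[0,0,0],1],[[0,20,0],[0,0,0],1]]'
python3 - <<'E'
from h import *
from scipy.spatial.transform import Rotation as Ro
np.set_printoptions(precision=2,suppress=True)
a=np.radians(4.2)
for n in("scene","side"):
    p=capture(n)
    cv2.imwrite(f"pics/{n}11.png",p["color"])
    Rz=Ro.from_euler("z",-a).as_matrix(); A=lambda m:(cloud(p,m)-[598.2,-141,105])@Rz.T
    L=A(masked(p,"")); M=inbox(L,[-90,45,-20],[90,112,20]); k=np.polyfit(M[:,1],M[:,2],1); t=-np.arctan(k[0])
    Y=inbox(A(masked(p,"yellow")),[-110,100,-30],[110,150,30])
    print(n,"tilt",t,"strip z",np.median(Y[:,2])+105)
    T=Ro.from_euler("x",.17).as_matrix(); f=lambda Q:Q@T.T-[0,0,15]
    L=f(L);lo=inbox(L,[-30,-85,45],[45,10,80])
    from scipy.optimize import least_squares
    r=least_squares(lambda q:np.hypot(lo[:,1]-q[0]-q[1]*lo[:,0],lo[:,2]-q[2])-35,[-55,0,35],loss="soft_l1");print(" bottle",r.x)
    C=inbox(f(A(masked(p,"orange"))),[-20,-5,5],[60,100,60]);C=C[C[:,2]>36];C=C[C[:,2]<46];print(" chock top",rect(C))
b=cv2.imread("pics/scene11.png")[150:310,180:420];cv2.imwrite("pics/e.png",cv2.resize(b,(780,520),interpolation=cv2.INTER_CUBIC))
E
```

```text
time_s: 24.87
eef_pos: [588.2, -12.7, 117.0]
ee_rot: [0.051, 0.679, 0.73, -0.048]
force: [-0.5, -0.7, 0.1]
grip_width: 0.0
time_s: 25.53
eef_pos: [588.5, 138.6, 269.6]
ee_rot: [0.053, 0.68, 0.73, -0.046]
force: [0.5, -0.9, -1.1]
grip_width: 0.002
time_s: 26.2
eef_pos: [588.4, 156.6, 267.2]
ee_rot: [0.051, 0.68, 0.73, -0.048]
force: [-0.3, -1.3, -1.1]
grip_width: -0.002
scene tilt 0.16999042943463386 strip z 98.94821241859574
 bottle [-60.91   0.01  35.16]
 chock top (array([10.8, 10.4]), array([41.3, 30.3]), 1.9, np.float64(39.8))
side tilt 0.16130404786530517 strip z 97.84898995142655
 bottle [-70.92   0.55  44.55]
 chock top (array([0., 0.]), array([0., 0.]), 0.0, np.float64(nan))h.py:16: RuntimeWarning: Mean of empty slice.
  (c,s,a)=cv2.minAreaRect(P[:,:2].astype(np.float32)); return np.round(c,1),np.round(s,1),round(a,1),P[:,2].mean().round(1)
  ret = ret.dtype.type(ret / rcount)
```

View pics/e.png

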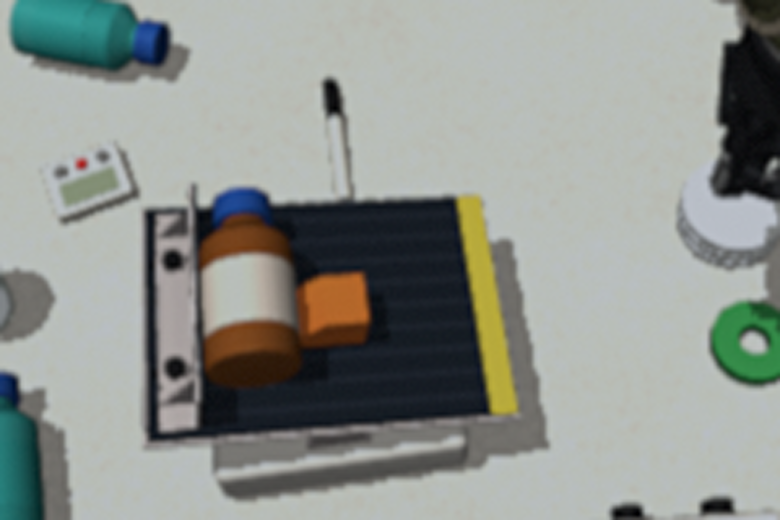

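The platform is fully down (tilt 0.170). The bottle ((250,290)) is on the fence with the chock ((335,310)) tight against it, and the other things look untouched.

```bash
python3 -c "
from rig import ctrl
print(ctrl.finish_job())"
```

```text
the job is handed in; nothing more can be done
None
```

I chocked the bottle, tipped the platform all the way down on the chocked side, and handed the job in at about 26 s on the robot's clock.

**What I did:**
- I gripped the orange chock across its top block, turned it about 9° and set it flat on the mat with its thin edge towards the bottle.
- I let go and pushed low on the heel with the closed fingertips, finishing at a steady 10.0 N with almost no downward force.
- I backed off, then pressed the yellow strip down until the force jumped to 18 N on the stop. I pressed about half a millimetre further, then lifted clear.

**Last checks:**
- **Tilt:** the scene camera gave 0.170 rad, with the strip about 21.5 mm lower than when level.
- **Bottle:** in the platform's own axes it was on the fence at the same place as before the tip, within about 1 mm.
- **Chock:** in the picture it was still against the bottle.
- **Robot and bystanders:** the gripper was clear and touching nothing. Everything showing in the last crop looked undisturbed; the tip box was outside it and I did not re-check it.

**What disagreed or was not planned:**
- The side camera read a lower tilt, 0.161 rad. Its bottle fit was unusable and it could not see the chock, so the final check rests on the scene camera.
- The bottle rolled back to the fence while I was setting the chock down, before the push. The cause is not certain; the chock may have touched it lightly.

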